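# Pop the filter basket out of a bottomless portafilter over the tamper

## Robot

A 6-joint arm with a two-finger parallel gripper is mounted at the origin on a cart in front of the work surface, level with it; the furniture and walls round the work are solid. World frame = base frame: x ahead of the robot, y to its left, z up, the work surface at z = 0. Lengths are in mm, angles in rad, forces in N, time in s.
With the tool pointing down it reaches from about 350 to 975 mm from the base axis. Payload 7.1 kg.
Tool frame: the origin (TCP) lies midway between the tips of the shut fingers; the grasp point (between the pads) lies 19 mm behind it; z points along the fingers, y is the line along which they close (so a half turn about z gives the same grasp; the last joint's range is limited). The gripper opens to 88 mm and grips with 3 to 60 N. Pads are 20 mm wide; open, the fingers measure 115 mm over their backs; the gripper's body (75 mm by 178 mm) begins 61 mm behind the grasp point.
Start: joints at [-1.363, 0.423, 1.63, -0, 1.089, -0.019], TCP at [140.557, -608.973, 222.675] pointing down, gripper open.
Joint ranges: [-3, 3], [-0.9, 2.11], [0.09, 2.58], [-1.31, 4.45], [0.11, 2.69], [-2.54, 2.54]. Speed limits (rad/s): [2.39, 2.39, 3.01, 3.14, 3.14, 3.14].

## Interface

Orientations are given as a rotation vector (axis times angle).
In Python, from workcell import ctrl gives the robot as it stands. The module is installed in compiled form; this text tells all that it offers.
- The arm moves only by the tool servo_tool, never from a script. Its argument "increments" is a list of rows, each a list of 7 numbers: the shift along the world's x, y, z in cm, then the turn, a rotation vector about the world's x, y, z in degrees, then the opening, from -1 (shut) to 1 (fully open). A call has 1 to 20 rows; each row is the pose to reach, as a shift and turn from the pose commanded when the call began; what a row does not reach only later rows make up. A row lasts 1/12 s, in which the tool goes at most 41.7 mm and 7.16 degrees, less where a joint would pass 70% of its speed; a pose out of reach is approached as far as the arm can. A call with a gripper value outside its range is refused whole. The fingers move at their own pace and stop on an object; the grip force is fixed at half the most. Time passes only in rows, so rows that repeat a pose let the fingers close. It gives the time, the measured TCP pose, the force, the opening and the grip force at its end, in the units of the state.
- ctrl.get_obs(): the state, without advancing time (a new reading comes with each control period).
- ctrl.get_image(name): name is "side" or "top"; returns a dict with "image" (480x640x3 uint8, red, green, blue), "fx", "fy", "cx", "cy" (pixels), "k1" (the pictures are not rectified: a ray, as slopes to the right and down, at radius r is drawn at 1 + k1 r^2 times it, then the intrinsics apply), "extrinsics" (4x4, takes a point from camera to world coordinates). Camera axes: x right, y up, looking along -z (the intrinsics and any distortion apply to the point x, -y, -z); pixel columns grow to the right and rows downward; lengths in mm; the calibration is good to about 2 mm. A picture is of the moment at which its call begins. There is no depth.
- ctrl.close_job(): hands the job in; it is judged then, once.
The state is a dict: "t": time; "qpos": joint angles; "qvel": joint speeds; "joint_torque": joint torques, N m; "ee_pos": TCP position; "orientation": TCP orientation; "ft_force": force on the tool from outside, world axes, zero at the start; "moment": the same for the moment, N m; "width": finger opening in mm; "grasp_force": force on a finger pad.
Only numpy, scipy, OpenCV 4.12 (cv2) and the standard library are available. Lean on these libraries where they do the work, as an engineer would, in place of code of your own. Each camera call takes 0.05 s, during which the arm holds its last target. There are 200 camera calls.

## Task

The filter basket is gripped tight in the bottomless portafilter: lower the portafilter over the upright tamper so that the tamper's knob goes through the opening in its underside and pushes the basket up out of it, and let the portafilter come right down to rest on the tamper's foot. Ease it down by feel, without forcing metal against the tamper where it catches or hammering on the basket. Then lift the freed basket off the knob and stand it upright in the yellow saucer, leaving the portafilter on the tamper and the other things where they are.

Things in the scene. Friction and masses are not known exactly. Their poses are not given: they have to be found in the camera images.
- portafilter: Bottomless coffee portafilter, loose, 0.3 kg: upright steel ring 62 mm across, 34 mm high; black handle (25 mm thick, level, axis 18 mm up) out along its -x to 149 mm from the centre. Small 7 mm lugs near the top at +x and -x; the plain sides at its own +y and -y are where it is taken, from above. Origin: centre of the ring's underside, z up.
- opening (a point): Centre of the portafilter's round opening underneath, in the plane of its underside (same point as its origin). The opening is 44 mm across through a lip 4 mm thick; above the lip the basket's floor closes it, 6 mm above the underside.
- basket: Filter basket, loose, 50 g: thin metal cup 52 mm across, 30 mm high, lowest 9 mm narrowing to 46 mm at the flat floor; flange 61 mm across, 2 mm thick on top (underside 28 mm up). Origin: centre of its underside, z up. Starts seated: flange on the ring, floor 6 mm above the ring's underside. A wire spring grips it: about 7 to 14 N from below slides it up, less after 11 mm, none after 16 mm.
- mat: Round grey rubber mat, 80 mm across, 4 mm thick, fixed; a coffee tamper stands upright on it. Origin: centre of the mat's underside, z up. Only the mat is measured: the tamper was stood on it by hand, its axis is 5.5 to 9 mm off the mat's centre, in any direction. It stands firm and does not slide.
- knob (a point): Point over the mat's centre at the height of the tamper knob's top, 48 mm over the mat's underside (the knob's axis is 5.5 to 9 mm off, in a direction that is not measured). Wooden knob 41 mm across with a flat top, its upper edge rounded with 1.7 mm radius. It passes the portafilter's opening with 1.5 mm to spare all round.
- foot (a point): Point over the mat's centre at the height of the top of the tamper's flat steel foot, 18 mm over the mat's underside; the foot is 51 mm across and stops the portafilter's underside there. By then the knob has raised the basket 24 mm in the portafilter.
- saucer: Round yellow plastic lid used as a saucer, lying flat, loose, 140 mm across; inside its 11 mm high rim the floor is flat, 3 mm thick, 120 mm wide. Origin: centre of its underside, z up.
- coffee_jar: Glass jar with a black lid, 72 mm across and 84 mm high, standing behind the saucer between the burners; bystander. Origin: centre of its underside.
- salt_shaker: Salt shaker with a domed grey cap, 44 mm across and 90 mm high, standing behind the jar; bystander. Origin: centre of its underside.
- match_box: Matchbox, 36x52x14 mm, lying at the front left corner of the stove; bystander. Origin: centre of its underside.

How it is judged:
By the outcome, as a careful person would: the job done as asked, in the order asked, and still so for the second after the job is handed in, with the robot touching nothing.
It also fails if it takes over 61 s, if anything falls off the work surface, if the arm or the gripper's body presses on something with over 40 N, if the wrist force passes 120 N, or if a joint passes its speed limit or range.

## Working session

There is one attempt and no reset: what is moved stays moved. The work goes in short steps, Python scripts to look and compute and a tool call to move; the robot and the scene stay as the last step left them, time stands still between calls to the robot, and variables do not carry over. Pictures are saved under pics/ and viewed, at most 10 in all, crops included, and the job is handed in when it is done.

Besides the shell and the picture viewer there is one more tool, called after ">>>" as a command line: name --pt "numbers of a row" for each row, then --argument value for the rest. servo_tool: Moves the arm, as the interface text tells. Its arguments: {"type":"object","properties":{"increments":{"type":"array","items":{"type":"array","items":{"type":"number"}}}},"required":["increments"]}

```bash
mkdir -p pics; cat > h.py <<'E'
import numpy as np, cv2
from workcell import ctrl
def cam(n): return ctrl.get_image(n)
def px2w(c,u,v,z):
    d=np.array([(u-c['cx'])/c['fx'],(v-c['cy'])/c['fy']]); s=d.copy()
    for _ in range(20): s=d/(1+c['k1']*(s@s))
    E=np.array(c['extrinsics']); r=E[:3,:3]@np.array([s[0],-s[1],-1]); o=E[:3,3]
    return o+r*(z-o[2])/r[2]
def w2px(c,p):
    E=np.array(c['extrinsics']); q=E[:3,:3].T@(np.array(p,float)-E[:3,3])
    s=np.array([q[0]/-q[2],-q[1]/-q[2]]); s=s*(1+c['k1']*(s@s))
    return s[0]*c['fx']+c['cx'],s[1]*c['fy']+c['cy']
def save(c,f): cv2.imwrite('pics/'+f,cv2.cvtColor(c['image'],cv2.COLOR_RGB2BGR))
E
python3 - <<'E'
from h import *
for n in('top','side'):
    c=cam(n); save(c,n+'0.png'); print(n,c['fx'],c['cx'],c['cy'],c['k1'],np.round(c['extrinsics'],3).tolist())
o=ctrl.get_obs(); print(o)
E
```

```text
top 605.6010396701196 331.9990736202596 236.1473542860823 0.025263037193155875 [[0.001, 0.992, -0.123, 399.923], [-1.0, 0.002, 0.005, 78.35], [0.005, 0.123, 0.992, 1474.665], [0.0, 0.0, 0.0, 1.0]]
side 557.2765136475532 318.15313300666645 240.52987483393557 -0.10476401018529426 [[-0.995, 0.068, -0.077, 510.09], [-0.101, -0.515, 0.851, 972.419], [0.018, 0.855, 0.519, 631.579], [0.0, 0.0, 0.0, 1.0]]
{'t': 0.1, 'qpos': array([-1.36302442e+00,  4.23750278e-01,  1.63060144e+00, -2.00103241e-05,
        1.08857522e+00, -1.89925756e-02]), 'qvel': array([ 0.00227046, -0.00150736, -0.00178001, -0.00115318,  0.0005755 ,
       -0.00013421]), 'joint_torque': array([-4.48369801e-04, -5.45616853e+01, -2.74323964e+01,  6.45665545e-02,
        1.88181567e-02, -2.39264318e-05]), 'ee_pos': array([ 140.43932045, -608.51380603,  221.99302019]), 'orientation': array([-3.12010104e+00, -3.55302513e-01,  2.25155612e-04]), 'ft_force': array([ 0.17868755, -0.07531824,  0.04057363]), 'moment': array([-0.02222135, -0.00545742, -0.01257022]), 'grasp_force': 0.0, 'width': 87.97936820760764}
```

View pics/top0.png

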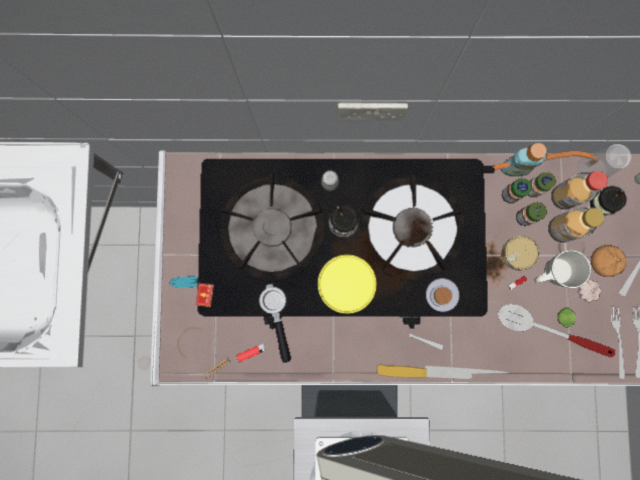

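View pics/side0.png

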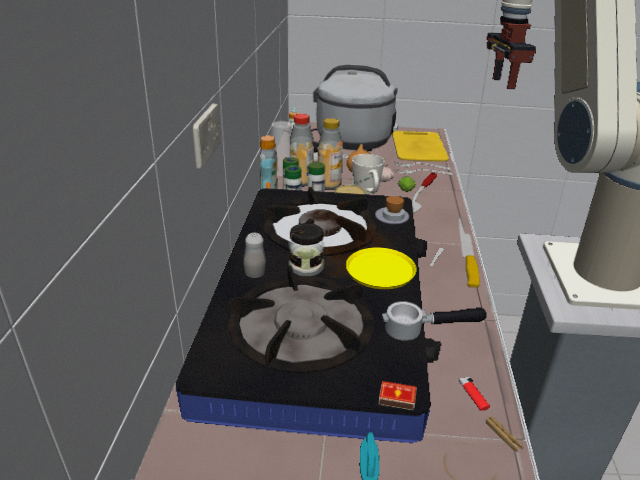

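```bash
python3 - <<'E'
from h import *
t=cam('top');s=cam('side')
A=cv2.resize(t['image'][260:370,250:470],None,fx=3.6,fy=3.6,interpolation=cv2.INTER_CUBIC)
cv2.imwrite('pics/c1.png',A[...,::-1])
B=s['image'][180:350,340:500]; B=cv2.resize(B,None,fx=3.5,fy=3.5,interpolation=cv2.INTER_CUBIC)
cv2.imwrite('pics/c2.png',B[...,::-1])
def yel(c):
    h=cv2.cvtColor(c['image'],cv2.COLOR_RGB2HSV); m=cv2.inRange(h,(26,200,150),(34,255,255))
    n,l,st,ce=cv2.connectedComponentsWithStats(m); i=1+np.argmax(st[1:,4]) if c is t else l[268,381]
    e=cv2.fitEllipse(max(cv2.findContours((l==i).astype('u1'),0,1)[0],key=len)); return st[i],e
print(yel(t),yel(s))
def tri(a,b):
    best=min((np.linalg.norm((px2w(t,*a,z)-px2w(s,*b,z))[:2]),z) for z in np.arange(-60,150,1.))
    z=best[1]; return best,px2w(t,*a,z),px2w(s,*b,z)
print(tri(yel(t)[1][0],yel(s)[1][0]))
print('knob',tri((443,296),(395,200)))
for z in(0,40,80): print(z,px2w(t,347,284,z),px2w(t,272,299,z),px2w(t,442,295,z))
E
```

```text
Traceback (most recent call last):
ValueError: attempt to get argmax of an empty sequence
```

View pics/c1.png

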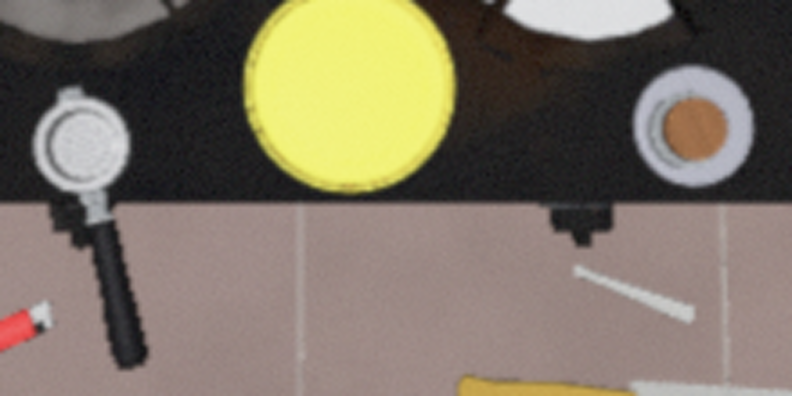

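View pics/c2.png

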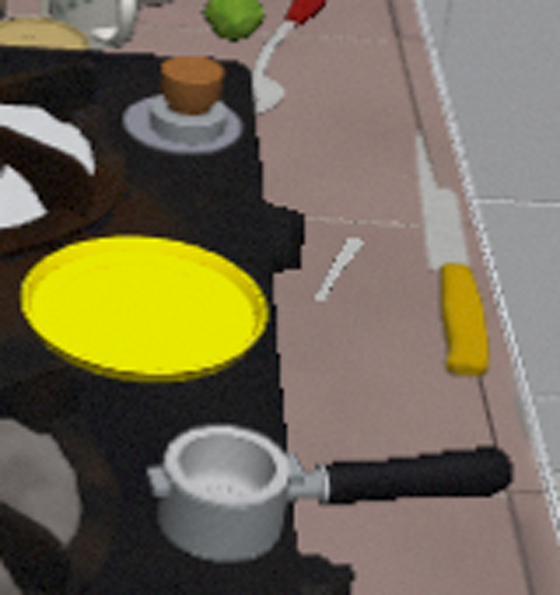

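```bash
cat > m.py <<'E'
from h import *
t=cam('top');s=cam('side')
def blob(c,lo,hi,seed,space='hsv',hull=True):
    h=cv2.cvtColor(c['image'],cv2.COLOR_RGB2HSV); m=cv2.inRange(h,lo,hi)
    m=cv2.connectedComponents(m)[1]; l=m[seed[1],seed[0]]
    k=max(cv2.findContours((m==l).astype('u1'),0,1)[0],key=len)[:,0,:] if l else None
    return k
def circ(c,k,z):
    P=np.array([px2w(c,*p,z)[:2] for p in k.astype(float)]).astype('f4')
    e=cv2.fitEllipseDirect(P); return np.round(e[0],1),np.round(e[1],1)
def pts(c,u,v): print(cv2.cvtColor(c['image'],cv2.COLOR_RGB2HSV)[v,u])
E
python3 - <<'E'
from m import *
for u,v in((347,284),(443,296),(428,302),(442,309),(275,300)): pts(t,u,v)
for u,v in((381,268),(395,202),(380,217),(405,328)): pts(s,u,v)
ys=[blob(t,(24,100,120),(35,255,255),(347,284)),blob(s,(24,100,120),(35,255,255),(381,268))]
kn=[blob(t,(4,90,60),(20,255,255),(443,296)),blob(s,(4,90,60),(20,255,255),(395,202))]
def tri(a,b):
    z=min((np.linalg.norm((px2w(t,*a,z)-px2w(s,*b,z))[:2]),z) for z in np.arange(-60,200,1.))
    return z,px2w(t,*a,z[1]),px2w(s,*b,z[1])
c=[cv2.fitEllipse(k)[0] for k in ys]; print(c,tri(*c))
for k in kn: print(cv2.boundingRect(k),cv2.fitEllipse(k))
print('knobtop',tri((443.1,295.9),(340+192/3.5,180+69/3.5)))
print('matc',tri((442.5,295),(340+183/3.5,180+124/3.5)))
print('ring',tri((250+82/3.6,260+145/3.6),(340+227/3.5,180+464/3.5)))
E
```

```text
[ 30 124 242]
[ 13 133 155]
[117  17 146]
[118  17 194]
[110   4 204]
[ 30 255 231]
[ 14 168 149]
[116  24 148]
[107  20 116]
[(346.6697692871094, 283.5803527832031), (380.63629150390625, 266.6917419433594)] ((np.float64(2.2832345624891666), np.float64(9.0)), array([465.73107549,  35.4794583 ,   9.        ]), array([468.01422135,  35.49958306,   9.        ]))
(435, 288, 16, 16) ((442.5576477050781, 295.3416442871094), (15.640009880065918, 15.767558097839355), 90.17805480957031)
(386, 196, 18, 17) ((394.40283203125, 203.30615234375), (16.82815170288086, 17.32729148864746), 98.50161743164062)
knobtop ((np.float64(3.7964581734872316), np.float64(48.0)), array([ 435.54565393, -189.43362956,   48.        ]), array([ 439.32180602, -189.04149432,   48.        ]))
matc ((np.float64(2.426506401380774), np.float64(2.0)), array([ 438.85916339, -196.66475594,    2.        ]), array([ 441.23044843, -197.17947974,    2.        ]))
ring ((np.float64(2.3056189981387805), np.float64(35.0)), array([425.01948368, 210.88599885,  35.        ]), array([427.31202969, 211.13117583,  35.        ]))
```

```bash
python3 - <<'E'
from m import *
for n,c,sd,kd,md,rd in(('top',t,(347,284),(443,296),(428,302),(275,300)),('side',s,(381,268),(395,200),(378,215),(405,328))):
    y=blob(c,(24,100,120),(35,255,255),sd); print(n,'saucer',circ(c,y,11))
    k=blob(c,(4,90,60),(20,255,255),kd); 
    if n=='top': print('knob',circ(c,k,47))
    m=blob(c,(100,8,120),(135,45,255),md); print('mat',circ(c,cv2.convexHull(m)[:,0] ,4), len(m))
h=cv2.cvtColor(t['image'],cv2.COLOR_RGB2HSV)
m=((h[...,2]>110)&(h[...,1]<45)).astype('u1'); m[:280]=0;m[316:]=0
g=m[280:316,255:292]; print('\n'.join(''.join('#' if x else '.' for x in r) for r in g))
# handle: dark pixels rows 322-360
d=(h[...,2]<60)
for r in range(324,364,4): 
    u=np.where(d[r,265:305])[0]+265; print(r,u.min() if len(u) else 0,u.max() if len(u) else 0)
# side knob top ellipse: brightest
print(s['image'][194:216,384:406,0])
E
```

```text
top saucer (array([466. ,  35.6]), array([139.4, 139.7]))
knob (array([ 436.8, -188.2]), array([36.1, 37.1]))
mat (array([ 440. , -195.6]), array([79.1, 79.2])) 91
side saucer (array([468.4,  34.9]), array([138.7, 139.7]))
mat (array([ 442.8, -197.4]), array([75.2, 79.5])) 73
.....................................
.....................................
.....................................
.....................................
..............###....................
............######...................
...........#######...................
...........###########...............
...........#############.............
..........################...........
.........##################..........
........####################.........
.......######################........
......#####.#################........
......########################.......
.....#########################.......
.....####.####################.......
.....##########################......
....###########################......
....###########################......
....###########################......
....#####################
[... 2011 characters left out ...]
6  99  95  94  93  88  85  77
   68  43  26  26]
 [145 145 145 124  80  74  79  87  87  90  92  92  94  90  91  91  80 106
  135 103  44  30]
 [147 148 146 117  66  67  74  76  80  84  85  91  87  87  83  79 105 139
  151 145 104  39]
 [146 146 147 134 100  79  69  75  75  79  79  81  81  77  71  81 122 146
  147 149 140 105]
 [120 146 144 145 140 126 117 107 100  91  78  76  80  90 103 115 137 143
  145 147 134 128]
 [ 84 121 144 145 147 147 140 137 140 135 135 136 134 133 141 145 145 150
  147 138 125 130]
 [ 74  81  97 128 144 151 150 146 147 146 149 151 147 146 150 147 147 147
  135 107 109 130]
 [ 74  82  89  91  97 111 136 146 152 152 150 152 148 151 154 153 138 109
   99  91 104 129]]
```

>>> servo_tool --pt "15 20 3 0 0 0 1" --pt "31 42 4 0 0 0 1" --pt "31 42 4 0 0 0 1" --pt "31 42 4 0 0 0 1" --pt "31 42 4 0 0 0 1" --pt "31 42 4 0 0 0 1" --pt "31 42 4 0 0 0 1" --pt "31 42 4 0 0 0 1" --pt "31 42 4 0 0 0 1" --pt "31 42 4 0 0 0 1" --pt "31 42 4 0 0 0 1" --pt "31 42 4 0 0 0 1" --pt "31 42 4 0 0 0 1" --pt "31 42 4 0 0 0 1" --pt "31 60 4 0 0 0 1" --pt "30 82 0 0 0 0 1" --pt "28.6 82.1 -2 0 0 0 1" --pt "28.6 82.1 -6 0 0 0 1" --pt "28.6 82.1 -8 0 0 0 1" --pt "28.6 82.1 -8 0 0 0 1"

```text
t: 2.07
ee_pos: [437.8, 52.9, 207.2]
orientation: [3.121, 0.354, 0.002]
ft_force: [0.7, 0.5, 0.6]
width: 87.8
grasp_force: 0.0
```

>>> servo_tool --pt "-1.1 14 -4 0 0 0 1" --pt "-1.1 14 -9 0 0 0 1" --pt "-1.1 14 -9 0 0 0 1" --pt "-1.1 14 -9 0 0 0 1" --pt "-1.1 14 -9 0 0 0 1" --pt "-1.1 14 -9 0 0 0 1" --pt "-1.1 14 -9 0 0 0 1" --pt "-1.1 14 -9 0 0 0 1"

```text
t: 2.73
ee_pos: [427.8, 190.8, 118.1]
orientation: [-3.121, -0.354, -0.002]
ft_force: [0.3, 0.0, -0.1]
width: 88.0
grasp_force: 0.0
```

```bash
python3 - <<'E'
from h import *
c=cam('side'); print(ctrl.get_obs()['ee_pos'])
B=c['image'][170:390,330:510]; cv2.imwrite('pics/d1.png',cv2.resize(B,None,fx=2.7,fy=2.7,interpolation=cv2.INTER_CUBIC)[...,::-1])
E
```

```text
[427.92805446 190.78605178 118.28697593]
```

View pics/d1.png

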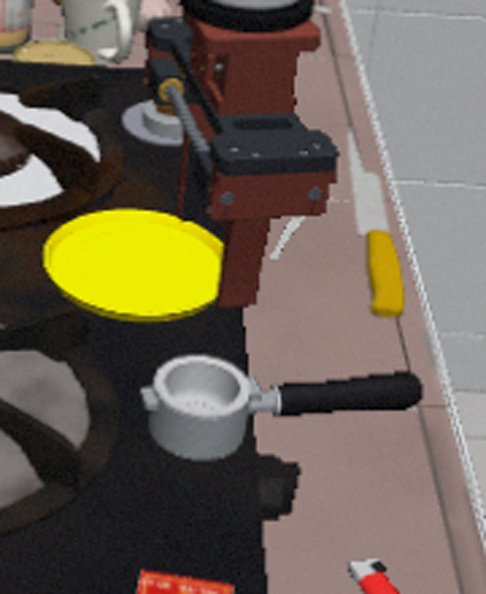

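>>> servo_tool --pt "-0.1 2.1 0 0 0 0 1" --pt "-0.1 2.1 -3 0 0 0 1" --pt "-0.1 2.1 -6 0 0 0 1" --pt "-0.1 2.1 -9 0 0 0 1" --pt "-0.1 2.1 -10.6 0 0 0 1" --pt "-0.1 2.1 -11.4 0 0 0 1" --pt "-0.1 2.1 -11.4 0 0 0 1" --pt "-0.1 2.1 -11.4 0 0 0 1"

```text
t: 3.45
ee_pos: [426.9, 212.4, 4.0]
orientation: [-3.121, -0.354, -0.001]
ft_force: [-0.1, -0.3, 0.2]
width: 87.4
grasp_force: 0.0
```

```bash
python3 - <<'E'
from h import *
for n,b in(('side',(280,350,360,460)),('top',(270,330,240,310))):
    c=cam(n); B=c['image'][b[0]:b[1],b[2]:b[3]]; B=cv2.resize(B,(400,int(400*B.shape[0]/B.shape[1])),interpolation=cv2.INTER_CUBIC)
    B=cv2.copyMakeBorder(B,0,400-B.shape[0],0,0,0) 
    A=B if n=='side' else np.hstack([A,B])
cv2.imwrite('pics/d2.png',A[...,::-1])
E
```

```text
(no output)
```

View pics/d2.png

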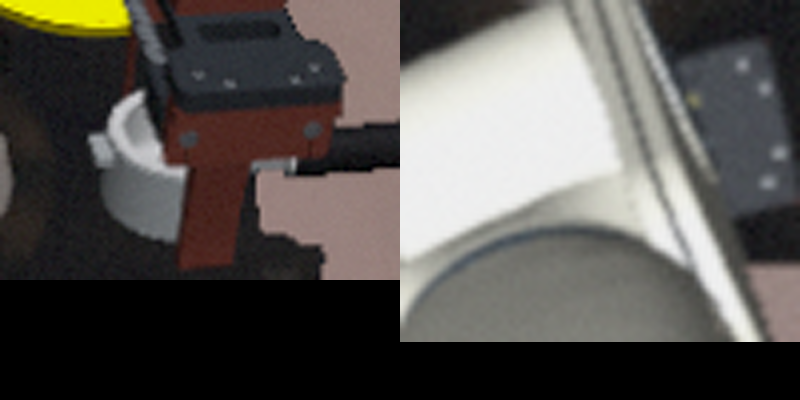

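```bash
python3 - <<'E'
from h import *
c=cam('side'); print(px2w(c,412.5,346,4), w2px(c,(426.9,212.4,36)))
e=np.array([-np.sin(.226),np.cos(.226)]); 
for r in (44,50,57): print(r, np.array([426.9,212.4])+r*e)
# ring ellipse visible: left lug etc
E
```

```text
[412.7520457 260.0792536   4.       ] (np.float64(405.1792237836106), np.float64(312.59241947909294))
44 [417.04043404 255.28110259]
50 [415.69594777 261.12852567]
57 [414.12738046 267.95051926]
```

>>> servo_tool --pt "0 0 0 0 0 0 -1" --pt "0 0 0 0 0 0 -1" --pt "0 0 0 0 0 0 -1" --pt "0 0 0 0 0 0 -1" --pt "0 0 0 0 0 0 -1" --pt "0 0 0 0 0 0 -1" --pt "0 0 0 0 0 0 -1" --pt "0 0 0 0 0 0 -1"

```text
t: 4.27
ee_pos: [426.1, 212.7, 3.4]
orientation: [3.121, 0.356, 0.0]
ft_force: [-0.0, -2.0, 6.0]
width: 60.5
grasp_force: 30.0
```

>>> servo_tool --pt "0 0 1 0 0 0 -1" --pt "0 0 3 0 0 0 -1" --pt "0 0 5 0 0 0 -1" --pt "0 -1 8 0 0 0 -1" --pt "0 -3 10 0 0 0 -1" --pt "0 -5.5 10 0 0 0 -1" --pt "0 -8.5 10 0 0 0 -1" --pt "0 -11.5 10 0 0 0 -1" --pt "0 -14.5 10 0 0 0 -1" --pt "0.4 -17.5 10 0 0 0 -1" --pt "0.6 -20.5 10 0 0 0 -1" --pt "0.8 -23.5 10 0 0 0 -1" --pt "1 -26.5 10 0 0 0 -1" --pt "1.2 -29.5 10 0 0 0 -1" --pt "1.2 -32.5 10 0 0 0 -1" --pt "1.2 -35.5 10 0 0 0 -1" --pt "1.2 -38 10 0 0 0 -1" --pt "1.2 -39.5 10 0 0 0 -1" --pt "1.2 -40.1 10 0 0 0 -1" --pt "1.2 -40.1 10 0 0 0 -1"

```text
t: 5.93
ee_pos: [437.8, -189.0, 103.3]
orientation: [-3.122, -0.352, 0.0]
ft_force: [-0.7, -0.0, -3.6]
width: 60.1
grasp_force: 30.0
```

>>> servo_tool --pt "0 0 0 0 0 0 -1" --pt "0 0 0 0 0 0 -1" --pt "0 0 0 0 0 0 -1" --pt "0 0 0 0 0 0 -1"

```text
t: 6.27
ee_pos: [438.0, -187.2, 103.2]
orientation: [-3.121, -0.358, 0.001]
ft_force: [0.1, -0.1, -3.5]
width: 60.3
grasp_force: 30.0
```

```bash
python3 - <<'E'
from h import *
o=ctrl.get_obs(); print(o['ft_force'],o['moment'],o['ee_pos'],o['orientation'])
c=cam('side'); p=o['ee_pos']; print([np.round(w2px(c,p+np.array([0,0,z])),1) for z in(-3,33)],w2px(c,(438,-188.5,48)))
B=c['image'][140:230,340:460]; cv2.imwrite('pics/d3.png',cv2.resize(B,None,fx=6,fy=6,interpolation=cv2.INTER_CUBIC)[...,::-1])
E
```

```text
[ 0.05668316 -0.07887452 -3.54340901] [-0.01433469 -0.03876198 -0.07398965] [ 437.99472013 -187.24824669  103.21793682] [-3.12086468e+00 -3.57599789e-01  5.48117308e-04]
[array([397.5, 179.6]), array([398.9, 164.9])] (np.float64(395.43346532236217), np.float64(199.85688366792536))
```

View pics/d3.png

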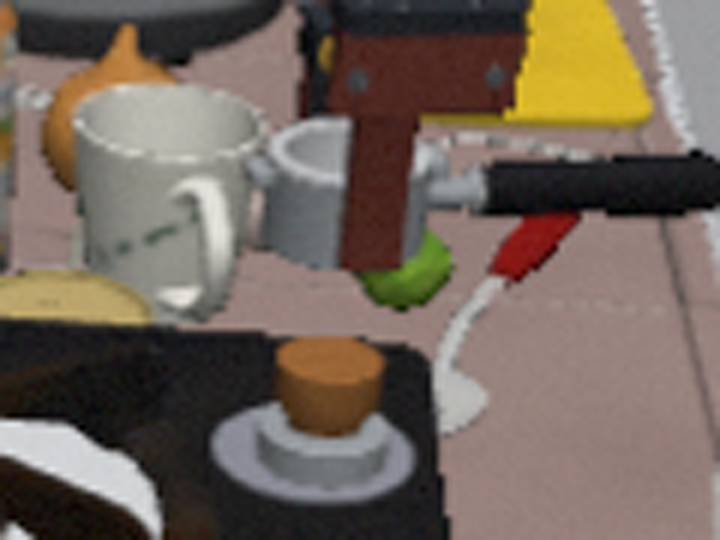

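>>> servo_tool --pt "0 -0.1 -1.5 0 0 0 -1" --pt "0 -0.1 -3 0 0 0 -1" --pt "0 -0.1 -4.2 0 0 0 -1" --pt "0 -0.1 -4.8 0 0 0 -1" --pt "0 -0.1 -4.9 0 0 0 -1" --pt "0 -0.1 -4.9 0 0 0 -1" --pt "0 -0.1 -4.9 0 0 0 -1" --pt "0 -0.1 -4.9 0 0 0 -1"

```text
t: 6.98
ee_pos: [438.6, -189.4, 54.9]
orientation: [3.121, 0.356, 0.002]
ft_force: [-0.1, -0.5, -4.2]
width: 60.3
grasp_force: 30.0
```

>>> servo_tool --pt "0 0 -0.05 0 0 0 -1" --pt "0 0 -0.1 0 0 0 -1" --pt "0 0 -0.15 0 0 0 -1" --pt "0 0 -0.2 0 0 0 -1" --pt "0 0 -0.25 0 0 0 -1" --pt "0 0 -0.3 0 0 0 -1" --pt "0 0 -0.3 0 0 0 -1" --pt "0 0 -0.3 0 0 0 -1"

```text
t: 7.65
ee_pos: [438.1, -189.2, 51.2]
orientation: [-3.121, -0.356, 0.0]
ft_force: [0.4, -0.2, -3.9]
width: 60.2
grasp_force: 30.0
```

>>> servo_tool --pt "0 0 -0.05 0 0 0 -1" --pt "0 0 -0.1 0 0 0 -1" --pt "0 0 -0.1 0 0 0 -1" --pt "0 0 -0.1 0 0 0 -1"

```text
t: 7.98
ee_pos: [438.1, -189.3, 50.2]
orientation: [-3.121, -0.355, 0.0]
ft_force: [-0.1, 0.2, -3.9]
width: 60.6
grasp_force: 30.0
```

>>> servo_tool --pt "0 0 -0.05 0 0 0 -1" --pt "0 0 -0.1 0 0 0 -1" --pt "0 0 -0.1 0 0 0 -1" --pt "0 0 -0.1 0 0 0 -1"

```text
t: 8.32
ee_pos: [438.1, -189.4, 49.2]
orientation: [3.121, 0.356, 0.0]
ft_force: [-0.1, -1.1, -5.3]
width: 60.1
grasp_force: 30.0
```

>>> servo_tool --pt "0 0 -0.05 0 0 0 -1" --pt "0 0 -0.1 0 0 0 -1" --pt "0 0 -0.1 0 0 0 -1" --pt "0 0 -0.1 0 0 0 -1"

```text
t: 8.65
ee_pos: [438.1, -189.4, 48.2]
orientation: [3.121, 0.356, 0.0]
ft_force: [-1.6, -3.3, -3.1]
width: 60.3
grasp_force: 30.0
```

>>> servo_tool --pt "-0.03 -0.07 0 0 0 0 -1" --pt "-0.04 -0.08 0 0 0 0 -1" --pt "-0.04 -0.08 0 0 0 0 -1"

```text
t: 8.9
ee_pos: [437.6, -189.8, 48.2]
orientation: [-3.121, -0.355, 0.0]
ft_force: [0.7, -0.6, -3.2]
width: 60.0
grasp_force: 30.0
```

>>> servo_tool --pt "0 0 -0.05 0 0 0 -1" --pt "0 -0.02 -0.1 0 0 0 -1" --pt "0 -0.02 -0.15 0 0 0 -1" --pt "0 -0.02 -0.2 0 0 0 -1" --pt "0 -0.02 -0.2 0 0 0 -1" --pt "0 -0.02 -0.2 0 0 0 -1"

```text
t: 9.4
ee_pos: [437.6, -190.2, 46.2]
orientation: [-3.121, -0.355, 0.0]
ft_force: [0.0, -0.2, -4.0]
width: 60.3
grasp_force: 30.0
```

>>> servo_tool --pt "0 0 -0.05 0 0 0 -1" --pt "0 0 -0.1 0 0 0 -1" --pt "0 0 -0.15 0 0 0 -1" --pt "0 0 -0.15 0 0 0 -1" --pt "0 0 -0.15 0 0 0 -1"

```text
t: 9.82
ee_pos: [437.8, -190.3, 45.2]
orientation: [3.121, 0.355, 0.0]
ft_force: [-1.9, 0.8, 5.7]
width: 59.7
grasp_force: 30.0
```

>>> servo_tool --pt "0 0 -0.04 0 0 0 -1" --pt "0 0 -0.08 0 0 0 -1" --pt "0 0 -0.12 0 0 0 -1" --pt "0 0 -0.16 0 0 0 -1" --pt "0 0 -0.2 0 0 0 -1" --pt "0 0 -0.24 0 0 0 -1"

```text
t: 10.32
ee_pos: [438.0, -190.3, 43.0]
orientation: [3.121, 0.355, 0.001]
ft_force: [-2.4, 2.2, 9.8]
width: 60.1
grasp_force: 30.0
```

>>> servo_tool --pt "-0.02 0.02 -0.04 0 0 0 -1" --pt "-0.03 0.03 -0.08 0 0 0 -1" --pt "-0.03 0.03 -0.12 0 0 0 -1" --pt "-0.03 0.03 -0.16 0 0 0 -1" --pt "-0.03 0.03 -0.2 0 0 0 -1" --pt "-0.03 0.03 -0.24 0 0 0 -1" --pt "-0.03 0.03 -0.28 0 0 0 -1" --pt "-0.03 0.03 -0.32 0 0 0 -1"

```text
t: 10.98
ee_pos: [438.1, -190.2, 39.9]
orientation: [3.121, 0.355, 0.002]
ft_force: [-0.3, 0.4, 10.5]
width: 60.4
grasp_force: 30.0
```

>>> servo_tool --pt "0 0 -0.04 0 0 0 -1" --pt "0 0 -0.08 0 0 0 -1" --pt "0 0 -0.12 0 0 0 -1" --pt "0 0 -0.16 0 0 0 -1" --pt "0 0 -0.2 0 0 0 -1" --pt "0 0 -0.24 0 0 0 -1" --pt "0 0 -0.28 0 0 0 -1" --pt "0 0 -0.32 0 0 0 -1" --pt "0 0 -0.36 0 0 0 -1" --pt "0 0 -0.4 0 0 0 -1"

```text
t: 11.82
ee_pos: [438.1, -190.2, 35.9]
orientation: [3.121, 0.355, 0.002]
ft_force: [-1.7, 1.3, 8.1]
width: 60.1
grasp_force: 30.0
```

>>> servo_tool --pt "-0.01 0.01 -0.04 0 0 0 -1" --pt "-0.02 0.02 -0.08 0 0 0 -1" --pt "-0.02 0.02 -0.12 0 0 0 -1" --pt "-0.02 0.02 -0.16 0 0 0 -1" --pt "-0.02 0.02 -0.2 0 0 0 -1" --pt "-0.02 0.02 -0.24 0 0 0 -1" --pt "-0.02 0.02 -0.28 0 0 0 -1" --pt "-0.02 0.02 -0.32 0 0 0 -1" --pt "-0.02 0.02 -0.36 0 0 0 -1" --pt "-0.02 0.02 -0.4 0 0 0 -1" --pt "-0.02 0.02 -0.44 0 0 0 -1" --pt "-0.02 0.02 -0.48 0 0 0 -1" --pt "-0.02 0.02 -0.52 0 0 0 -1" --pt "-0.02 0.02 -0.56 0 0 0 -1"

```text
t: 12.98
ee_pos: [437.3, -189.8, 29.4]
orientation: [3.121, 0.355, 0.0]
ft_force: [0.5, -0.7, -0.6]
width: 60.2
grasp_force: 30.0
```

>>> servo_tool --pt "0 0 -0.05 0 0 0 -1" --pt "0 0 -0.1 0 0 0 -1" --pt "0 0 -0.15 0 0 0 -1" --pt "0 0 -0.2 0 0 0 -1" --pt "0 0 -0.25 0 0 0 -1" --pt "0 0 -0.3 0 0 0 -1" --pt "0 0 -0.35 0 0 0 -1" --pt "0 0 -0.4 0 0 0 -1" --pt "0 0 -0.45 0 0 0 -1" --pt "0 0 -0.5 0 0 0 -1" --pt "0 0 -0.55 0 0 0 -1" --pt "0 0 -0.6 0 0 0 -1" --pt "0 0 -0.6 0 0 0 -1"

```text
t: 14.07
ee_pos: [437.1, -189.7, 23.4]
orientation: [-3.121, -0.355, 0.0]
ft_force: [-0.2, -1.2, -2.5]
width: 60.7
grasp_force: 30.0
```

>>> servo_tool --pt "0 0 -0.03 0 0 0 -1" --pt "0 0 -0.06 0 0 0 -1" --pt "0 0 -0.09 0 0 0 -1" --pt "0 0 -0.12 0 0 0 -1" --pt "0 0 -0.12 0 0 0 -1"

```text
t: 14.48
ee_pos: [437.1, -189.7, 22.3]
orientation: [-3.121, -0.356, 0.0]
ft_force: [0.1, -1.4, -1.8]
width: 60.4
grasp_force: 30.0
```

>>> servo_tool --pt "0 0 -0.03 0 0 0 -1" --pt "0 0 -0.06 0 0 0 -1" --pt "0 0 -0.09 0 0 0 -1" --pt "0 0 -0.09 0 0 0 -1" --pt "0 0 -0.09 0 0 0 -1"

```text
t: 14.9
ee_pos: [437.1, -189.7, 21.5]
orientation: [-3.121, -0.356, 0.0]
ft_force: [-0.9, 0.4, 0.2]
width: 60.7
grasp_force: 30.0
```

>>> servo_tool --pt "0 0 -0.03 0 0 0 -1" --pt "0 0 -0.05 0 0 0 -1" --pt "0 0 -0.05 0 0 0 -1" --pt "0 0 -0.05 0 0 0 -1"

```text
t: 15.23
ee_pos: [437.2, -189.7, 21.4]
orientation: [3.121, 0.355, 0.0]
ft_force: [-2.1, 0.5, 7.9]
width: 60.1
grasp_force: 30.0
```

>>> servo_tool --pt "0 0 0.05 0 0 0 -1" --pt "0 0 0.05 0 0 0 0.2" --pt "0 0 0.05 0 0 0 1" --pt "0 0 0.05 0 0 0 1" --pt "0 0 0.05 0 0 0 1" --pt "0 0 0.05 0 0 0 1" --pt "0 0 0.05 0 0 0 1" --pt "0 0 1.5 0 0 0 1" --pt "0 0 3 0 0 0 1" --pt "0 0 3.75 0 0 0 1" --pt "0 0 3.75 0 0 0 1" --pt "0 0 3.75 0 0 0 1"

```text
t: 16.23
ee_pos: [437.4, -189.9, 58.6]
orientation: [3.121, 0.355, 0.001]
ft_force: [-0.4, 0.1, -0.9]
width: 88.0
grasp_force: 0.0
```

```bash
python3 - <<'E'
from h import *
o=ctrl.get_obs(); print(o['ee_pos'])
c=cam('side'); print(w2px(c,(437.3,-189.8,78)),w2px(c,(437.3,-189.8,48)))
B=c['image'][140:240,340:460]; cv2.imwrite('pics/d4.png',cv2.resize(B,None,fx=6,fy=6,interpolation=cv2.INTER_CUBIC)[...,::-1])
E
```

```text
[ 437.43866545 -189.86039457   58.62374202]
(np.float64(396.879851829762), np.float64(187.93320681932343)) (np.float64(395.72622848665185), np.float64(199.62248078996333))
```

View pics/d4.png

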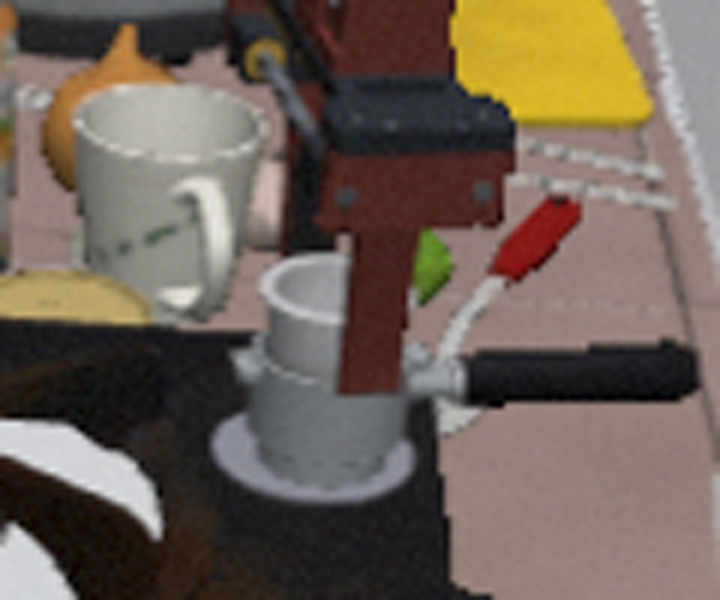

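>>> servo_tool --pt "0 0 0 0 0 0 -1" --pt "0 0 0 0 0 0 -1" --pt "0 0 0 0 0 0 -1" --pt "0 0 0 0 0 0 -1" --pt "0 0 0 0 0 0 -1" --pt "0 0 0 0 0 0 -1" --pt "0 0 0 0 0 0 -1" --pt "0 0 0 0 0 0 -1"

```text
t: 16.95
ee_pos: [437.2, -189.7, 58.4]
orientation: [-3.121, -0.356, 0.0]
ft_force: [-0.4, -0.3, 0.0]
width: 58.7
grasp_force: 30.0
```

>>> servo_tool --pt "0 0 0.1 0 0 0 -1" --pt "0 0 0.3 0 0 0 -1" --pt "0 0 0.6 0 0 0 -1" --pt "0 0 1 0 0 0 -1" --pt "0 0 1.5 0 0 0 -1" --pt "0 0 2 0 0 0 -1" --pt "0 0 2.5 0 0 0 -1" --pt "0 0 3 0 0 0 -1" --pt "0 0 3.5 0 0 0 -1" --pt "0 0 4 0 0 0 -1" --pt "0 0 4.5 0 0 0 -1" --pt "0 0 5 0 0 0 -1" --pt "0 0 5 0 0 0 -1"

```text
t: 18.03
ee_pos: [437.7, -190.0, 109.5]
orientation: [3.121, 0.355, 0.002]
ft_force: [0.5, -0.3, -0.0]
width: 59.0
grasp_force: 30.0
```

```bash
python3 - <<'E'
from h import *
o=ctrl.get_obs(); print(o['ee_pos'],o['ft_force'])
c=cam('side')
B=c['image'][120:240,340:460]; cv2.imwrite('pics/d5.png',cv2.resize(B,None,fx=4.5,fy=4.5,interpolation=cv2.INTER_CUBIC)[...,::-1])
E
```

```text
[ 437.72958855 -189.98745992  109.45466236] [ 0.47313782 -0.32343945 -0.00451121]
```

View pics/d5.png

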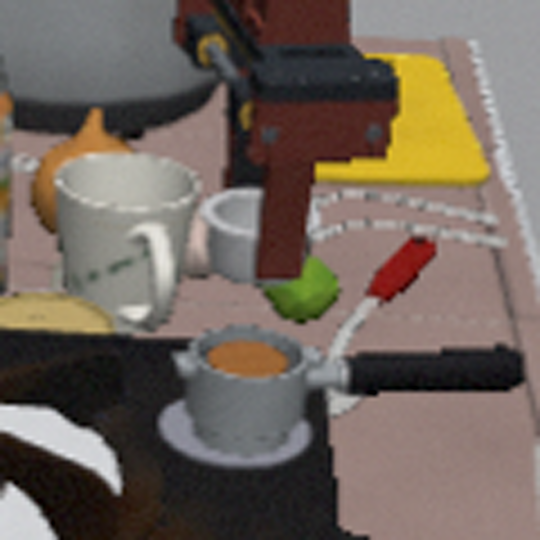

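>>> servo_tool --pt "0 0.5 0 0 0 0 -1" --pt "0.3 1.5 0 0 0 0 -1" --pt "0.6 3.5 0 0 0 0 -1" --pt "1 6 0 0 0 0 -1" --pt "1.4 8.5 0 0 0 0 -1" --pt "1.8 11 0 0 0 0 -1" --pt "2.2 13.5 0 0 0 0 -1" --pt "2.5 16 0 0 0 0 -1" --pt "2.7 18.5 -1 0 0 0 -1" --pt "3 20.5 -2 0 0 0 -1" --pt "3 21.8 -3.5 0 0 0 -1" --pt "3 22.4 -5 0 0 0 -1" --pt "3 22.5 -6.5 0 0 0 -1" --pt "3 22.5 -7.5 0 0 0 -1" --pt "3 22.5 -8.2 0 0 0 -1" --pt "3 22.5 -8.6 0 0 0 -1" --pt "3 22.5 -8.6 0 0 0 -1" --pt "3 22.5 -8.6 0 0 0 -1"

```text
t: 19.58
ee_pos: [467.3, 35.1, 22.6]
orientation: [-3.122, -0.355, -0.0]
ft_force: [-0.7, 0.3, -0.7]
width: 59.3
grasp_force: 30.0
```

>>> servo_tool --pt "0 0 -0.1 0 0 0 -1" --pt "0 0 -0.2 0 0 0 -1" --pt "0 0 -0.3 0 0 0 -1" --pt "0 0 -0.4 0 0 0 -1" --pt "0 0 -0.5 0 0 0 -1" --pt "0 0 -0.6 0 0 0 -1" --pt "0 0 -0.7 0 0 0 -1" --pt "0 0 -0.7 0 0 0 -1" --pt "0 0 -0.7 0 0 0 -1"

```text
t: 20.33
ee_pos: [467.1, 35.3, 15.3]
orientation: [-3.121, -0.356, 0.0]
ft_force: [1.1, -0.4, -0.9]
width: 58.9
grasp_force: 30.0
```

>>> servo_tool --pt "0 0 -0.05 0 0 0 -1" --pt "0 0 -0.1 0 0 0 -1" --pt "0 0 -0.13 0 0 0 -1" --pt "0 0 -0.13 0 0 0 -1" --pt "0 0 -0.13 0 0 0 -1"

```text
t: 20.75
ee_pos: [467.1, 35.3, 14.1]
orientation: [-3.121, -0.355, 0.0]
ft_force: [1.0, 0.4, -0.8]
width: 59.1
grasp_force: 30.0
```

>>> servo_tool --pt "0 0 -0.04 0 0 0 -1" --pt "0 0 -0.06 0 0 0 -1" --pt "0 0 -0.06 0 0 0 -1"

```text
t: 21.0
ee_pos: [467.2, 35.3, 13.5]
orientation: [-3.121, -0.355, 0.0]
ft_force: [-0.2, 0.9, -0.1]
width: 58.8
grasp_force: 30.0
```

>>> servo_tool --pt "0 0 -0.03 0 0 0 -1" --pt "0 0 -0.05 0 0 0 -1" --pt "0 0 -0.05 0 0 0 -1"

```text
t: 21.25
ee_pos: [467.2, 35.3, 13.1]
orientation: [-3.121, -0.355, -0.0]
ft_force: [-0.2, -0.6, 1.4]
width: 58.9
grasp_force: 30.0
```

>>> servo_tool --pt "0 0 0 0 0 0 0.7" --pt "0 0 0 0 0 0 0.9" --pt "0 0 0 0 0 0 0.9" --pt "0 0 0 0 0 0 0.9" --pt "0 0 0 0 0 0 0.9" --pt "0 0 0 0 0 0 0.9" --pt "0 0 1 0 0 0 0.9" --pt "0 0 3 0 0 0 0.9" --pt "0 0 6 0 0 0 0.9" --pt "0 0 9 0 0 0 0.9" --pt "0 0 12 0 0 0 0.9" --pt "0 0 15 0 0 0 0.9" --pt "0 0 15 0 0 0 0.9" --pt "0 0 15 0 0 0 0.9"

```text
t: 22.42
ee_pos: [468.4, 35.3, 165.2]
orientation: [3.121, 0.355, 0.007]
ft_force: [-0.3, -0.5, 0.0]
width: 83.3
grasp_force: 0.0
```

```bash
python3 - <<'E'
from h import *
o=ctrl.get_obs(); print(o['ee_pos'],o['ft_force'])
c=cam('side')
B=c['image'][140:340,300:500]; cv2.imwrite('pics/d6.png',cv2.resize(B,None,fx=3,fy=3,interpolation=cv2.INTER_CUBIC)[...,::-1])
E
```

```text
[468.38513465  35.33648583 165.2360265 ] [-0.30782867 -0.48707525  0.02584495]
```

View pics/d6.png

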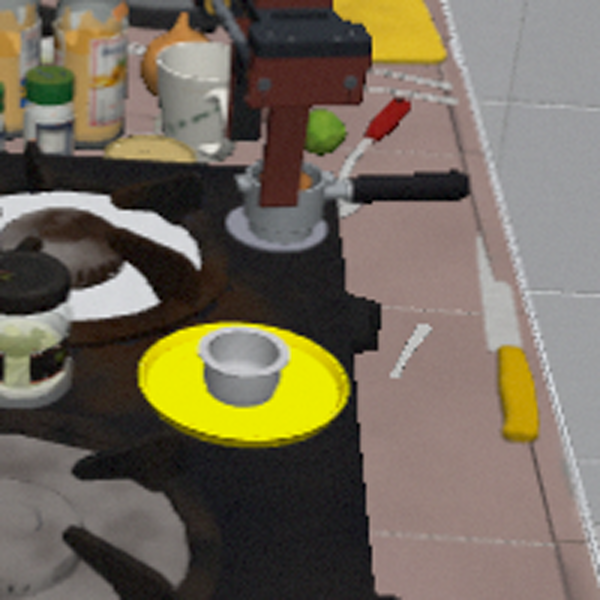

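The basket stands upright in the middle of the saucer, at about (245, 365) in the crop. The portafilter is still on the tamper.

```bash
python3 -c "
from workcell import ctrl
print(ctrl.close_job())"
```

```text
the job is handed in; nothing more can be done
None
```

The job is handed in: the portafilter rests on the tamper's foot, and the freed basket stands upright in the yellow saucer, finished at about 22 s of the 61 s allowed.

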